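# Draw the platform halves together with the cam lock

### The arm

A 6-joint arm with a two-finger parallel gripper is mounted at the origin on the work surface. World frame = base frame: x ahead of the robot, y to its left, z up, the work surface at z = 0. Lengths are in m, angles in rad, forces in N, time in s.
With the tool pointing down it reaches from about 0.3 to 0.775 m from the base axis. Payload 14.6 kg.
Tool frame: the origin (TCP) lies at the very end of the fingers, on their centre line; the grasp point (between the pads) lies 19 mm behind it; z points along the fingers, y is the line along which they close (so a half turn about z gives the same grasp; the last joint's range is limited). The gripper opens to 94 mm and grips with 3 to 60 N. Pads are 16 mm wide; open, the fingers measure 119 mm over their backs; the gripper's body (75 mm by 177 mm) begins 78 mm behind the grasp point.
Start: joints at [1.164, 0.3, 1.521, -0, 1.321, -0.067], TCP at [0.183, 0.519, 0.179] pointing down, gripper open.
Joint ranges: [-3.03, 3.03], [-0.79, 2.21], [0.23, 2.52], [-1.04, 4.18], [0, 3.07], [-2.55, 2.55]. Speed limits (rad/s): [2.22, 2.22, 2.57, 3.14, 3.14, 3.14].

### API

Orientations are given as [roll, pitch, yaw] about the fixed x, y, z axes, in that order (R = Rz(yaw) Ry(pitch) Rx(roll)).
In Python, from station import ctrl gives the robot as it stands.
- The arm moves only by the shell command python3 -m pendant 'ROWS' [OPENING] [FORCE]. ROWS is JSON, a list of rows, each a list of 2 entries, a list of its own where there are three numbers: the shift along the world's x, y, z in cm, then the turn about the world's z in rad. A call has 1 to 20 rows; each row shifts and turns the commanded pose from where the row before left it; what a row does not reach is not made up. A row lasts 1/12 s, in which the tool goes at most 41.7 mm and 7.16 degrees, less where a joint would pass 70% of its speed; a pose out of reach is approached as far as the arm can. A call is refused whole if a number of a shift passes 4.17 or a number of a turn 0.125, either way. A call with a gripper value outside its range is refused whole. OPENING is the opening, from 0 (shut) to 1 (fully open), set as the call begins (- or left out, the last holds). The fingers move at their own pace and stop on an object; FORCE is the grip in N (left out, the last holds). Time passes only in rows, so rows that do not move let the fingers close. It gives the time, the measured TCP pose, the force, the opening and the grip force at its end, in the units of the state.
- ctrl.get_obs(): the state, without advancing time (a new reading comes with each control period).
- ctrl.camera(name): name is "scene" or "top" or "wrist"; returns a dict with "color" (420x560x3 uint8, red, green, blue), "intrinsics" (3x3 intrinsics, pixels), "k1" (the pictures are not rectified: a ray, as slopes to the right and down, at radius r is drawn at 1 + k1 r^2 times it, then the intrinsics apply), "camera_from_world" (4x4, takes a point from world to camera coordinates). Camera axes: x right, y down, z forward; pixel columns grow to the right and rows downward; lengths in m; the calibration is good to about 2 mm. A picture is of the moment at which its call begins. There is no depth.
- ctrl.hand_in(): hands the job in; it is judged then, once.
The state is a dict: "time_s": time; "qpos": joint angles; "joint_vel": joint speeds; "tau": joint torques, N m; "ee_pos": TCP position; "eef_rot": TCP orientation; "force": force on the tool from outside, world axes, zero at the start; "moment": the same for the moment, N m; "grip_width": finger opening in m; "grip_force": force on a finger pad.
Only numpy, scipy, OpenCV 4.12 (cv2) and the standard library are available. Lean on these libraries where they do the work, as an engineer would, in place of code of your own. Each camera call takes 0.05 s, during which the arm holds its last target. There are 200 camera calls.

### The job

Join the two halves of the plywood demonstration platform: slide the loose half in along its rails until its bolt pin rests in the open mouth of the cam, then swing the red crank clockwise (seen from above) about half a turn, so that the hook catches the pin and pulls the seam tight on its rubber seal. Stop when the crank comes up firm (how far that is differs from one time to the next) and never force it; then let go, and leave the things standing around where they are.

Things in the scene. Friction and masses are not known exactly. Their poses are not given: they have to be found in the camera images.
- deck: Fixed half: plywood 190 x 150 x 36 mm. Origin: middle of its seam edge, at table height; +y points from the seam into it (covers y 0 to 150, x -95 to 95 mm). Aluminium rails 12 wide, 24 high, inner faces at x = -97 and 97, run from y = 150 to -120 and guide the loose half. Two black rubber seal pads on the seam face stand 3 to 8 mm proud; how much differs each time and cannot be known beforehand.
- panel: Loose half: plywood, 190 mm wide (x), 120 deep, 36 thick, about 0.75 kg, flat on the table between the rails, 2 mm play each side. Origin: middle of its seam edge, underneath; axes as deck; covers y 0 to -120. Starts 42 to 60 mm out; push it towards deck +y. On top a steel bolt bar (top 44 mm above the table) reaches 46 mm past the seam edge; its block is 40 mm wide, 48 high, y -50 to -20.
- push_face (a point): Middle of the loose half's outer face (the one to push on), 18 mm above the table, 120 mm behind its seam edge. Sliding it takes 3 to 6 N; the pin then stops hard on the cam's seat, its axis 30 mm from the cam axis, the plywood edges 11 mm apart (20 N there does no harm).
- pin (a point): Brass pin on the bolt bar's end: upright, 8 mm diameter, 42 to 59 mm above the table, 43 mm ahead of the loose half's seam edge; the point is on the pin's axis, 53 mm high.
- pivot (a point): Point on the cam's upright axis, 62 mm from the seam on the fixed half, at the height of the crank knob's middle (97 mm above the table). The hook reaches 42 mm from this axis.
- cam: Steel cam with hook and red crank; origin on its upright axis at table height. The crank points along its own -y. At 0 rad the crank points to deck -y and the mouth is open; it starts 0 to 0.25 rad clockwise (from above) of that. From 0.45 rad on the hook runs behind a pin within 34 mm of the axis and draws it in 3.2 mm per rad; the seal is met at 2.0 to 3.6 rad; limit 4.25. It stays where left.
- grip (a point): Middle of the black crank knob: upright, 18 mm diameter, 72 to 112 mm above the table, spinning freely, 50 mm from the cam axis; point on its axis, 97 mm high. Red arm below it: top at 68 mm. Swinging takes 1 to 3 N along the path until the seal is met, then the force climbs: a tight joint needs about 4 to 6 N, above about 7 N the bolt is overloaded. Swing slowly and read the force.
- oil: Bystander: amber bottle, 60 mm diameter, 150 mm tall, yellow cap; origin under its centre.
- beaker: Bystander: clear open beaker, 84 mm diameter, 110 mm tall; origin under its centre.
- glove_box: Bystander: blue box, 120 x 220 x 70 mm; origin under its centre.

How it is judged:
By the outcome, as a careful person would: the job done as asked, in the order asked, and still so for the second after the job is handed in, with the robot touching nothing.
It also fails if it takes over 72 s, if anything falls off the work surface, if the arm or the gripper's body presses on something with over 40 N, if the wrist force passes 120 N, or if a joint passes its speed limit or range.

## Working session

There is one attempt and no reset: what is moved stays moved. The work goes in short steps, Python scripts to look and compute and a shell command to move; the robot and the scene stay as the last step left them, time stands still between calls to the robot, and variables do not carry over. Pictures are saved under pics/ and viewed, at most 10 in all, crops included, and the job is handed in when it is done.

```bash
mkdir -p pics
cat > h.py <<'E'
import numpy as np, cv2, pickle
from station import ctrl
def grab(n,tag):
    d=ctrl.camera(n); cv2.imwrite(f'pics/{tag}.png',d['color'][:,:,::-1]); pickle.dump(d,open(f'pics/{tag}.pkl','wb')); return d
def load(tag): return pickle.load(open(f'pics/{tag}.pkl','rb'))
def ray(d,u,v):
    K=np.array(d['intrinsics']); k=d['k1']
    p=cv2.undistortPoints(np.array([[[u,v]]],float),K,np.array([k,0,0,0.]))[0,0]
    T=np.array(d['camera_from_world']); R=T[:3,:3]
    return -R.T@T[:3,3], R.T@np.array([p[0],p[1],1])
def plane(d,u,v,z):
    o,r=ray(d,u,v); return o+r*(z-o[2])/r[2]
def cross(a,b):
    (o1,r1),(o2,r2)=a,b; s=np.linalg.lstsq(np.c_[r1,-r2],o2-o1,rcond=None)[0]
    p,q=o1+s[0]*r1,o2+s[1]*r2; return (p+q)/2,np.linalg.norm(p-q)
def proj(d,P):
    T=np.array(d['camera_from_world']); c=T[:3,:3]@np.array(P)+T[:3,3]; x=c[:2]/c[2]; x=x*(1+d['k1']*(x@x))
    return (np.array(d['intrinsics'])@[*x,1])[:2]
E
python3 - <<'E'
from h import *
a=grab('scene','s0');b=grab('top','t0');grab('wrist','w0')
print(ctrl.get_obs())
for d in(a,b): print(ray(d,280,210),d['k1'])
E
```

```text
{'time_s': 0.15, 'qpos': array([ 1.16438894e+00,  3.00351381e-01,  1.52140457e+00, -2.08899418e-06,
        1.32068701e+00, -6.65944596e-02]), 'joint_vel': array([-0.00126331, -0.0007689 , -0.00240783, -0.00103646,  0.00064242,
       -0.00104668]), 'tau': array([ 2.46162226e-04, -5.31956863e+01, -3.52819312e+01,  7.07926461e-02,
        2.37057509e-02, -2.51035937e-05]), 'ee_pos': array([0.18323987, 0.51835986, 0.17892668]), 'eef_rot': array([-3.14074410e+00, -5.45646186e-05,  2.80178022e+00]), 'force': array([-0.33935109, -0.84476826,  0.55291402]), 'moment': array([ 0.04400673, -0.00927581,  0.04260577]), 'grip_force': 0.0, 'grip_width': 0.09403199291784996}
(array([1.0131316 , 0.31003322, 0.69721291]), array([-0.5678372 , -0.28517583, -0.77217578])) 0.004032507569445431
(array([0.41605003, 0.0847751 , 1.03865963]), array([ 0.15227727,  0.01679148, -0.98830689])) -0.15481983278698322
```

View pics/s0.png

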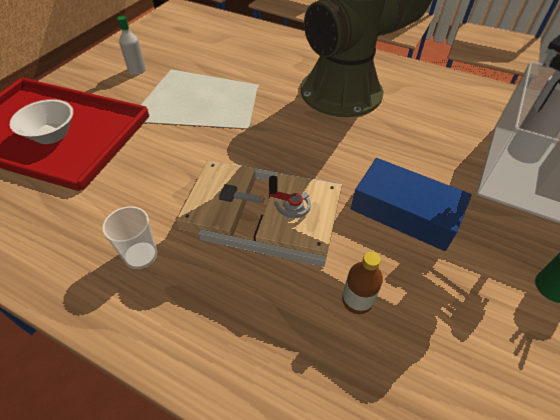

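View pics/t0.png

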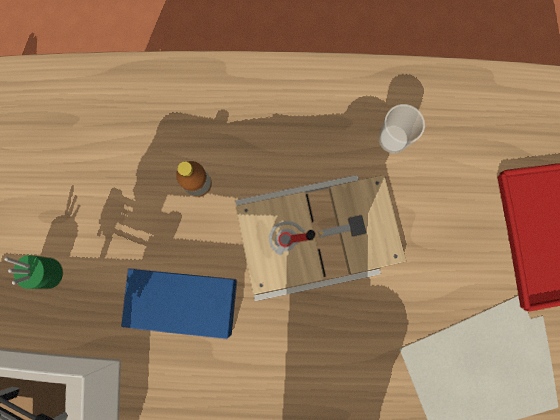

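The scene view shows the deck at (300,210), the panel on its left at (215,195), knob at (273,183), oil at (363,285) and beaker at (130,240). In the top view the knob is at (311,235), the cam at about (284,237), the bolt block at (357,226), and the seam gap runs between x≈310 and x≈340. I'll enlarge both.

Run:
```python
from h import *
for t,(x,y,w,h),s in(('t0',(225,165,190,140),4.2),('s0',(170,150,180,125),4.4)):
    im=cv2.imread(f'pics/{t}.png')[y:y+h,x:x+w]
    cv2.imwrite(f'pics/{t}c.png',cv2.resize(im,None,fx=s,fy=s,interpolation=cv2.INTER_CUBIC))
a,b=load('s0'),load('t0')
for P in([0,0,0],[.5,0,0],[.5,.2,0],[.7,.2,0]): print(P,proj(a,P),proj(b,P))
```

```text
[0, 0, 0] [340.88829802  91.29225962] [321.10085743 481.2082869 ]
[0.5, 0, 0] [260.00344249 201.638253  ] [326.48478032 246.0024959 ]
[0.5, 0.2, 0] [340.22817464 234.5417316 ] [234.00803951 243.57492407]
[0.7, 0.2, 0] [300.40401173 310.39759824] [237.86844519 154.1294023 ]
```

View pics/t0c.png

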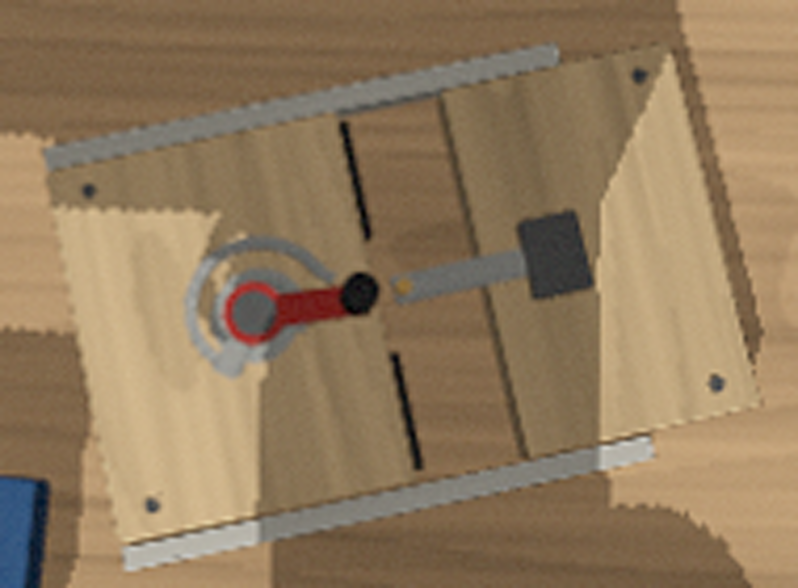

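View pics/s0c.png

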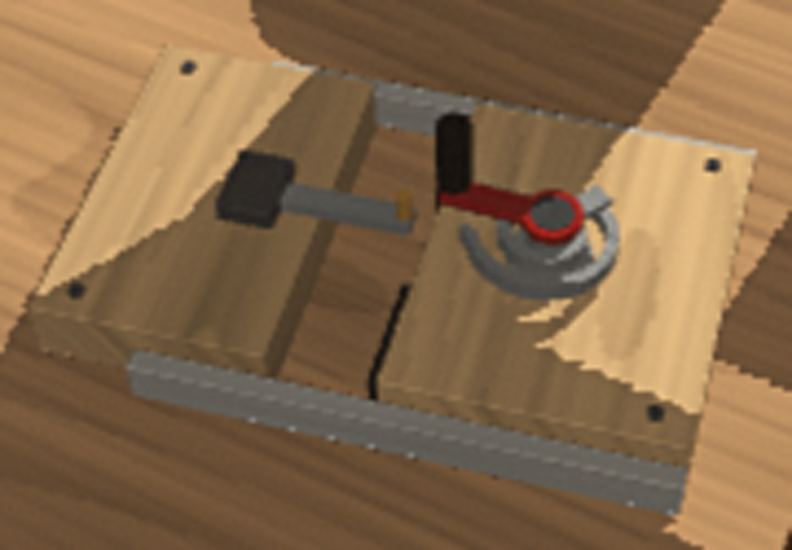

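The top crop shows the knob (360,292), hub (252,311), pin (403,287), panel outer corners (672,48)/(757,403) and seam corners (440,95)/(525,460). The scene crop shows the knob top (455,120), hub (553,215), pin top (404,193) and panel outer corners (165,47)/(38,293).

Run:
```python
from h import *
a,b=load('s0'),load('t0')
S=lambda u,v:ray(a,170+u/4.4-.4,150+v/4.4-.4)
T=lambda u,v:ray(b,225+u/4.2-.4,165+v/4.2-.4)
Z=lambda r,z:(r[0]+r[1]*(z-r[0][2])/r[1][2])
np.set_printoptions(precision=4,suppress=True)
for n,t,s,z in(('knobtop',(360,291),(455,120),.112),('hub',(252,311),(553,215),.07),('pin',(403,287),(404,193),.059),('pfar',(672,48),(38,293),.036),('pnear',(757,403),(165,47),.036),('pseamfar',(440,95),(268,372),.036)):
    P,e=cross(T(*t),S(*s)); print(n,P,'gap',e,'top@z',Z(T(*t),z)[:2],'scene@z',Z(S(*s),z)[:2])
print('pseamnear',Z(T(525,460),.036))
def Tz(u,v,z): return Z(T(u,v),z)[:2]
print('deck outer',Tz(50,195,.036),Tz(125,545,.036),'rail far',Tz(45,157,.024),Tz(556,50,.024),'rail near',Tz(127,560,.024),Tz(652,448,.024))
for n,d,z in(('oil',plane(b,184,169,.15),0),('beaker',plane(b,405,123,.11),0)): print(n,d)
print('box',[plane(b,*p,.07)[:2] for p in((128,270),(236,279),(232,337),(123,327))])
```

```text
knobtop [0.5133 0.0411 0.1141] gap 0.0006756730516186306 top@z [0.5136 0.0407] scene@z [0.5113 0.0405]
hub [0.5071 0.0909 0.0676] gap 0.0010768153736457383 top@z [0.5071 0.0904] scene@z [0.5089 0.0922]
pin [0.5216 0.0174 0.0589] gap 0.00018458158706607494 top@z [0.5217 0.0173] scene@z [0.5217 0.0175]
pfar [ 0.6473 -0.1171  0.0404] gap 0.0049297263143923175 top@z [ 0.6497 -0.1202] scene@z [ 0.6441 -0.1174]
pnear [ 0.4702 -0.1623  0.0336] gap 0.000168015430879238 top@z [ 0.4701 -0.1618] scene@z [ 0.4722 -0.1605]
pseamfar [ 0.6244 -0.0018  0.0222] gap 0.002443671227824796 top@z [ 0.6221 -0.0017] scene@z [0.6319 0.0057]
pseamnear [ 0.4399 -0.0459  0.036 ]
deck outer [0.566  0.1936] [0.3933 0.1498] rail far [0.5873 0.1983] [ 0.6497 -0.0624] rail near [0.3857 0.1494] [ 0.4473 -0.1113]
oil [0.6276 0.2857 0.15  ]
beaker [ 0.7445 -0.1491  0.11  ]
box [array([0.4333, 0.408 ]), array([0.4234, 0.1854]), array([0.3087, 0.1892]), array([0.3179, 0.4117])]
```

```bash
python3 -m pendant '[[[1.93,-3.51,0],-0.05],[[1.93,-3.51,0],-0.05],[[1.93,-3.51,0],-0.05],[[1.93,-3.51,0],-0.05],[[1.93,-3.51,0],-0.05],[[1.93,-3.51,0],-0.05],[[1.93,-3.51,0],-0.05],[[1.93,-3.51,0],-0.05],[[1.93,-3.51,0],-0.05],[[1.93,-3.51,0],-0.05],[[1.93,-3.51,0],-0.05],[[1.93,-3.51,0],-0.05],[[1.93,-3.51,0],-0.05],[[1.93,-3.51,0],-0.05],[[1.93,-3.51,0],-0.05],[[1.93,-3.51,0],-0.05],[[1.93,-3.51,0],-0.05],[[1.93,-3.51,0],-0.05],[[1.93,-3.51,0],-0.05],[[1.93,-3.51,0],-0.05]]' 0 20
```

```text
time_s: 1.82
ee_pos: [0.5698, -0.1855, 0.179]
eef_rot: [-3.141, -0.0, 1.799]
force: [0.3, 0.6, -0.3]
grip_width: 0.0005
grip_force: 0.0
```

```bash
python3 -m pendant '[[[0,0,-3.2],0],[[0,0,-3.2],0],[[0,0,-3.2],0],[[0,0,-3.2],0],[[0,0,-3.2],0],[[0,0,-0.2],0],[[0,0,0],0]]'; python3 -m pendant '[[[-0.117,0.486,0],0],[[-0.117,0.486,0],0],[[-0.117,0.486,0],0],[[-0.117,0.486,0],0],[[-0.117,0.486,0],0],[[-0.117,0.486,0],0],[[-0.117,0.486,0],0],[[-0.117,0.486,0],0],[[0,0,0],0],[[0,0,0],0]]'
```

```text
time_s: 2.4
ee_pos: [0.5685, -0.1832, 0.0163]
eef_rot: [-3.139, -0.002, 1.802]
force: [0.1, -0.4, 0.7]
grip_width: -0.0
grip_force: 0.0
time_s: 3.23
ee_pos: [0.56, -0.1443, 0.0174]
eef_rot: [3.142, 0.0, 1.802]
force: [0.0, 0.2, 0.1]
grip_width: 0.0006
grip_force: 0.0
```

```bash
python3 -m pendant '[[[-0.117,0.486,0],0],[[-0.117,0.486,0],0],[[-0.117,0.486,0],0]]'; python3 -m pendant '[[[-0.117,0.486,0],0],[[-0.117,0.486,0],0]]'
python3 - <<'E'
from h import *
grab('top','t1'); im=cv2.imread('pics/t1.png')[150:310,220:440]
cv2.imwrite('pics/t1c.png',cv2.resize(im,None,fx=3.6,fy=3.6,interpolation=cv2.INTER_CUBIC))
E
```

```text
time_s: 3.48
ee_pos: [0.5563, -0.1296, 0.0173]
eef_rot: [-3.141, -0.0, 1.802]
force: [0.3, -0.6, -0.2]
grip_width: 0.0005
grip_force: 0.0
time_s: 3.65
ee_pos: [0.5539, -0.1197, 0.0173]
eef_rot: [-3.142, -0.0, 1.802]
force: [0.5, 0.2, 0.7]
grip_width: 0.0005
grip_force: 0.0
```

View pics/t1c.png

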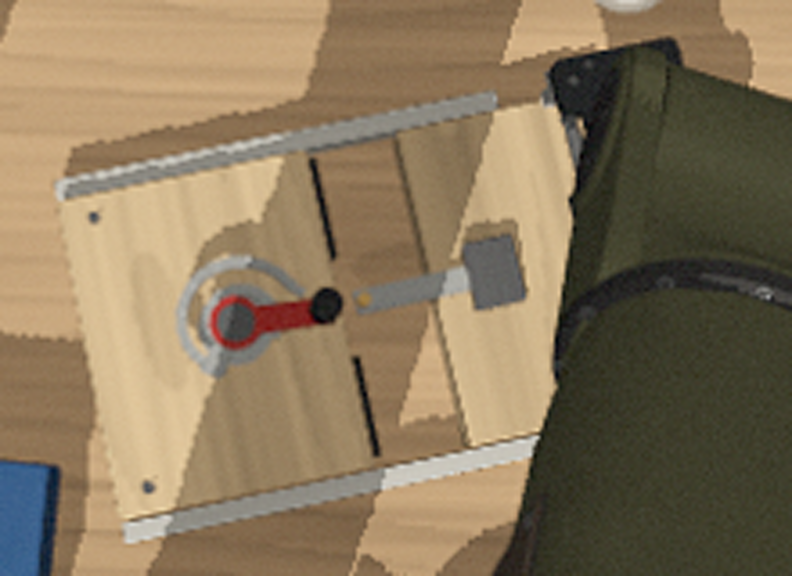

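The panel has not moved: the pin is still at crop (363,298), about (321,233) in the full image. There was no force either, so I'll check the tool with the scene camera.

Run:
```python
from h import *
d=grab('scene','s1'); im=cv2.imread('pics/s1.png')[70:290,100:360]
cv2.imwrite('pics/s1c.png',cv2.resize(im,None,fx=2.7,fy=2.7,interpolation=cv2.INTER_CUBIC))
o=ctrl.get_obs(); print(o['ee_pos'],o['force'])
p=proj(d,o['ee_pos']); print((p-[100,70])*2.7)
```

```text
[ 0.55396518 -0.1194634   0.01738209] [ 0.4785153  -0.24178699 -0.11588307]
[277.79580419 334.31930202]
```

View pics/s1c.png

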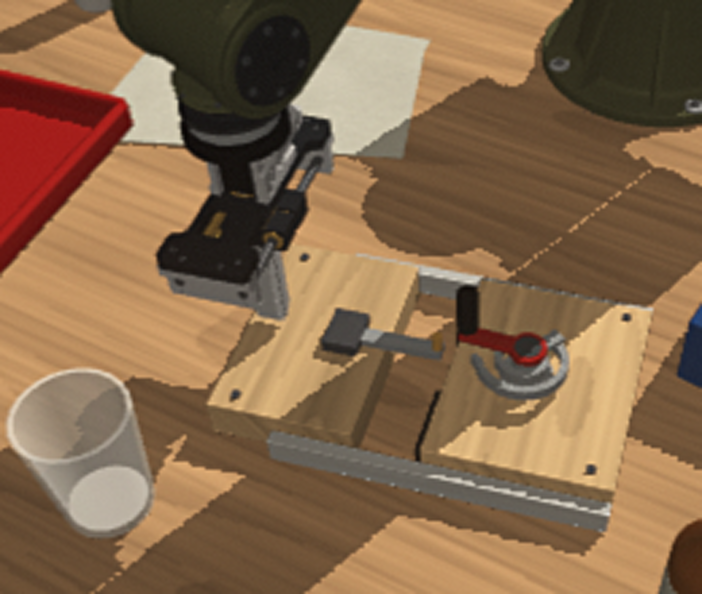

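The fingertips at crop (275,318) appear in front of the panel's top face with nothing hiding them, while the reported TCP projects to (278,334). So the tips may really be sitting above the panel. I'll back off into the clear and compare.

```bash
python3 -m pendant '[[[0.23,-0.97,0],0],[[0.23,-0.97,0],0],[[0.23,-0.97,0],0],[[0.23,-0.97,0],0],[[0.23,-0.97,0],0],[[0.23,-0.97,0],0],[[0.23,-0.97,0],0],[[0,0,0],0],[[0,0,0],0]]';  python3 - <<'E'
from h import *
d=grab('scene','s2'); o=ctrl.get_obs(); print(o['ee_pos'],o['force'])
im=cv2.imread('pics/s2.png'); p=proj(d,o['ee_pos']); print(p, plane(d,*p,0))
x,y=int(p[0])-60,int(p[1])-60
c=cv2.resize(im[y:y+120,x:x+140],None,fx=5,fy=5,interpolation=cv2.INTER_CUBIC)
cv2.circle(c,tuple(int(i) for i in (p-[x,y])*5),5,(255,0,255),1); cv2.imwrite('pics/s2c.png',c); print(x,y)
E
```

```text
time_s: 4.5
ee_pos: [0.5701, -0.1887, 0.0172]
eef_rot: [-3.141, -0.0, 1.801]
force: [-0.1, 0.2, -0.1]
grip_width: 0.0005
grip_force: 0.0
[ 0.57007212 -0.18815906  0.01717689] [-0.35250077  0.28952745 -0.88364283]
[174.36355087 188.03228756] [ 0.55888097 -0.2007428   0.        ]
114 128
```

View pics/s2c.png

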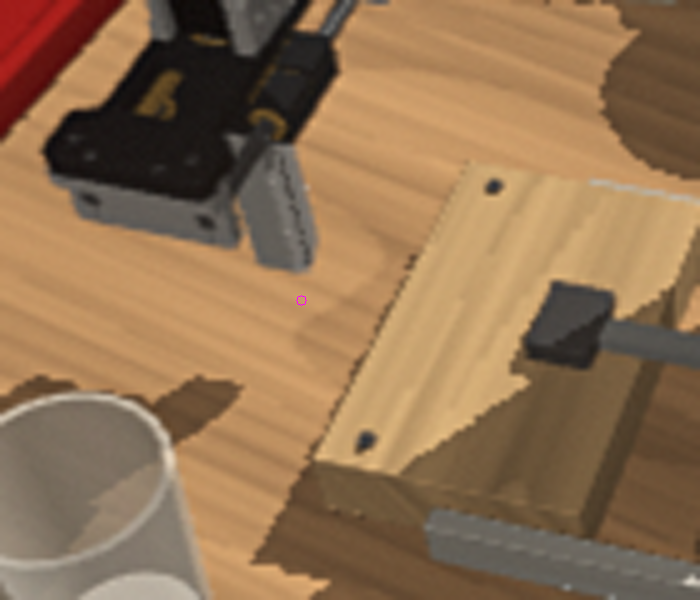

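The tip shows at crop (287,268), but the reported TCP projects to (302,300). That is 3 px left and 6 px up, so the tip seems to be higher than reported. I'll check it against the wrist camera's view of known points and then by touching the table.

Run:
```python
from h import *
d=load('s2'); P=np.array([.5701,-.1884,.0172]); t=np.array([114+288/5,128+268/5])
for D in([0,0,0],[0,0,.01],[0,0,.02],[.01,0,0],[0,.01,0]): print(D,proj(d,P+D)-proj(d,P))
print('obs',t-proj(d,P))
for z in (.0,.017,.034): print(z, plane(d,*t,z))
w=grab('wrist','w2'); im=cv2.imread('pics/w2.png')
print('wrist cam',ray(w,280,210)); print('tcp px',proj(w,P),'pin',proj(w,[.5216,.0174,.059]),'corner',proj(w,[.4702,-.162,.036]))
for Q in(P,[.5216,.0174,.059],[.4702,-.162,.036],[.647,-.118,.036]):
    cv2.circle(im,tuple(int(i) for i in proj(w,Q)),4,(255,0,255),1)
cv2.imwrite('pics/w2c.png',im)
```

```text
[0, 0, 0] [0. 0.]
[0, 0, 0.01] [-0.84348776 -2.94434066]
[0, 0, 0.02] [-1.70146248 -5.93908206]
[0.01, 0, 0] [-2.65598867  2.81395409]
[0, 0.01, 0] [3.49812746 1.50204538]
obs [-2.67023285 -6.39725985]
0.0 [ 0.54500461 -0.21948044  0.        ]
0.017 [ 0.55641885 -0.20656942  0.017     ]
0.034 [ 0.5678331 -0.1936584  0.034    ]
wrist cam (array([ 0.55253826, -0.11376868,  0.222994  ]), array([ 0.07056269, -0.26656883, -0.96139859]))
tcp px [277.20382436 238.42565884] pin [ 277.04759415 -244.47272136] corner [102.31190286 162.82483546]
```

View pics/w2c.png

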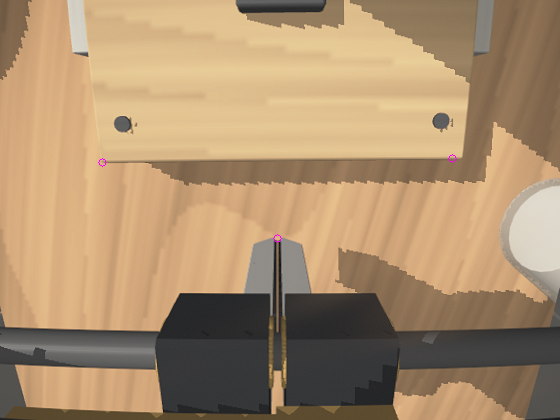

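```bash
python3 -m pendant '[[[0,0,-0.4],0],[[0,0,-0.4],0],[[0,0,-0.4],0],[[0,0,0],0]]'
```

```text
time_s: 4.93
ee_pos: [0.5697, -0.1877, 0.0042]
eef_rot: [-3.14, -0.001, 1.802]
force: [-0.1, 0.4, -0.3]
grip_width: 0.0003
grip_force: 0.0
```

The wrist view puts the finger tips at (277,238), exactly on the projected TCP. The near panel corner matches at (102,162), and the far corner is at about (463,157). That still leaves the tip height open along the ray, and there is no contact yet at z 0.004, so I'll feel for the table.

```bash
python3 -m pendant '[[[0,0,-0.3],0],[[0,0,-0.3],0],[[0,0,0],0]]'; python3 -m pendant '[[[0,0,-0.4],0],[[0,0,0],0]]';python3 -m pendant '[[[0,0,-0.4],0],[[0,0,0],0]]'
```

```text
time_s: 5.18
ee_pos: [0.5699, -0.1881, -0.0013]
eef_rot: [-3.141, -0.0, 1.802]
force: [0.0, -0.3, 0.4]
grip_width: 0.0005
grip_force: 0.0
time_s: 5.35
ee_pos: [0.5699, -0.1881, -0.0053]
eef_rot: [-3.141, -0.0, 1.802]
force: [-1.0, -0.2, -0.2]
grip_width: 0.0003
grip_force: 0.0
time_s: 5.52
ee_pos: [0.5699, -0.1881, -0.0093]
eef_rot: [-3.141, -0.0, 1.802]
force: [-0.3, -0.5, -0.6]
grip_width: 0.0002
grip_force: 0.0
```

```bash
python3 -m pendant '[[[0,0,-0.3],0],[[0,0,0],0]]'; python3 -m pendant '[[[0,0,-0.3],0],[[0,0,0],0]]'|sed -n '1,4p'
python3 - <<'E'
from h import *
d=grab('scene','s3'); w=grab('wrist','w3'); o=ctrl.get_obs(); P=o['ee_pos']; print(P,o['force'])
# tip tracking between s2 and s3: template of finger tip
a=cv2.imread('pics/s2.png',0); b=cv2.imread('pics/s3.png',0); t=a[167:190,160:180]
r=cv2.matchTemplate(b[140:240,130:220],t,cv2.TM_CCOEFF_NORMED); _,m,_,l=cv2.minMaxLoc(r); print('shift',l[0]+130-160,l[1]+140-167,m,'expected',proj(d,P)-proj(d,[.5701,-.1884,.0172]))
E
```

```text
time_s: 5.68
ee_pos: [0.57, -0.1881, -0.0122]
eef_rot: [-3.141, -0.0, 1.802]
force: [0.4, -0.9, 0.6]
grip_width: 0.0005
grip_force: 0.0
time_s: 5.85
ee_pos: [0.57, -0.1881, -0.0152]
eef_rot: [-3.141, -0.0, 1.802]
force: [-0.5, 0.7, -0.4]
[ 0.57014008 -0.18813596 -0.0147626 ] [ 0.27356515 -0.03732644 -0.27666559]
shift -13 -2 0.7945027947425842 expected [2.68265721 9.13768869]
```

```bash
for i in 1 ; do python3 -m pendant '[[[0,0,-0.2],0],[[0,0,0],0]]' | sed -n '2p;4p'; python3 -m pendant '[[[0,0,-0.2],0],[[0,0,0],0]]' | sed -n '2p;4p'; python3 -m pendant '[[[0,0,-0.2],0],[[0,0,0],0]]' | sed -n '2p;4p'; done
python3 - <<'E'
from h import *
# finger mask: difference of s3 with s1 near tip (bare table there in s1?) ; report lowest differing pixels by column
a=cv2.imread('pics/s2.png').astype(int); b=cv2.imread('pics/s0.png').astype(int); c=cv2.imread('pics/s3.png').astype(int)
for n,i in(('s2',a),('s3',c)):
    s=cv2.cvtColor(i.astype('uint8'),cv2.COLOR_BGR2HSV)
    m=(s[:,:,1]<60)&(abs(i-b).sum(2)>40)
    for x in range(158,184,2):
        ys=np.where(m[150:215,x])[0]; print(n,x,ys.max()+150 if len(ys) else None,end='; ')
    print()
E
```

```text
ee_pos: [0.5701, -0.1882, -0.0169]
force: [0.4, -0.2, 0.0]
ee_pos: [0.5701, -0.1881, -0.019]
force: [-0.1, -0.5, -0.6]
ee_pos: [0.57, -0.1881, -0.021]
force: [0.2, 0.2, -0.7]
s2 158 176; s2 160 176; s2 162 169; s2 164 175; s2 166 180; s2 168 180; s2 170 181; s2 172 181; s2 174 181; s2 176 178; s2 178 None; s2 180 None; s2 182 None; 
s3 158 187; s3 160 187; s3 162 187; s3 164 188; s3 166 181; s3 168 188; s3 170 190; s3 172 190; s3 174 191; s3 176 191; s3 178 190; s3 180 158; s3 182 155;
```

```bash
python3 -m pendant '[[[0,0,-0.15],0],[[0,0,0],0]]' | sed -n '2p;4p'; python3 -m pendant '[[[0,0,-0.15],0],[[0,0,0],0]]' | sed -n '2p;4p'; python3 -m pendant '[[[0,0,-0.1],0],[[0,0,0],0]]' | sed -n '2p;4p'
```

```text
ee_pos: [0.5701, -0.1881, -0.0224]
force: [0.2, 0.7, 0.6]
ee_pos: [0.5701, -0.1881, -0.0239]
force: [-0.1, -0.6, -0.6]
ee_pos: [0.5701, -0.1882, -0.0248]
force: [-0.4, 0.2, 0.5]
```

The tip is now about 22 mm above what is reported, so it sits just over the table and well below the panel's top. I'll raise it 10 mm and push.

```bash
python3 -m pendant '[[[0,0,0.9],0],[[-0.117,0.486,0],0],[[-0.117,0.486,0],0],[[-0.117,0.486,0],0],[[-0.117,0.486,0],0],[[-0.117,0.486,0],0],[[-0.117,0.486,0],0]]'; python3 -m pendant '[[[-0.117,0.486,0],0],[[-0.117,0.486,0],0]]' | sed -n '2p;4p'; python3 -m pendant '[[[-0.117,0.486,0],0],[[-0.117,0.486,0],0]]' | sed -n '2p;4p';python3 -m pendant '[[[-0.117,0.486,0],0],[[-0.117,0.486,0],0]]' | sed -n '2p;4p'
```

```text
time_s: 7.53
ee_pos: [0.563, -0.1584, -0.0157]
eef_rot: [-3.141, -0.0, 1.802]
force: [0.4, 0.8, -0.3]
grip_width: 0.0003
grip_force: 0.0
ee_pos: [0.5607, -0.1489, -0.0156]
force: [0.4, -1.3, 0.6]
ee_pos: [0.5585, -0.1393, -0.0156]
force: [0.3, -2.4, -0.7]
ee_pos: [0.5561, -0.1295, -0.0157]
force: [0.4, -2.2, -0.8]
```

```bash
python3 -m pendant '[[[-0.117,0.486,0],0],[[-0.117,0.486,0],0],[[-0.06,0.243,0],0]]' | sed -n '2p;4p';for k in 1; do python3 -m pendant '[[[-0.06,0.243,0],0],[[-0.06,0.243,0],0]]' | sed -n '2p;4p'; python3 -m pendant '[[[-0.06,0.243,0],0],[[0,0,0],0]]' | sed -n '2p;4p'; python3 -m pendant '[[[-0.06,0.243,0],0],[[0,0,0],0]]' | sed -n '2p;4p'; done
```

```text
ee_pos: [0.5531, -0.117, -0.0157]
force: [-0.2, -1.2, -0.9]
ee_pos: [0.552, -0.1127, -0.0157]
force: [-0.2, -1.7, -0.7]
ee_pos: [0.5513, -0.11, -0.0157]
force: [0.4, -0.7, -0.1]
ee_pos: [0.5508, -0.1077, -0.0156]
force: [-0.0, 1.0, 0.6]
```

```bash
python3 -m pendant '[[[-0.06,0.243,0],0],[[-0.06,0.243,0],0]]' | sed -n '2p;4p'
python3 - <<'E'
from h import *
d=grab('scene','s4'); grab('top','t4')
im=cv2.imread('pics/s4.png'); print(ctrl.get_obs()['force'])
a=im[150:275,150:350]; b=cv2.imread('pics/t4.png')[160:300,225:415]
A=cv2.resize(a,(560,350),interpolation=cv2.INTER_CUBIC); 
B=cv2.resize(b,(475,350),interpolation=cv2.INTER_CUBIC)
B=cv2.resize(B,(340,250)); A=cv2.resize(A,(460,288)); C=np.zeros((288,800,3),'uint8'); C[:,:460]=A; C[:250,460:]=B
cv2.imwrite('pics/c4.png',C)
E
```

```text
ee_pos: [0.5507, -0.1062, -0.0154]
force: [8.6, -39.6, -10.4]
[  5.20097602 -27.90716985  -7.57210573]
```

View pics/c4.png

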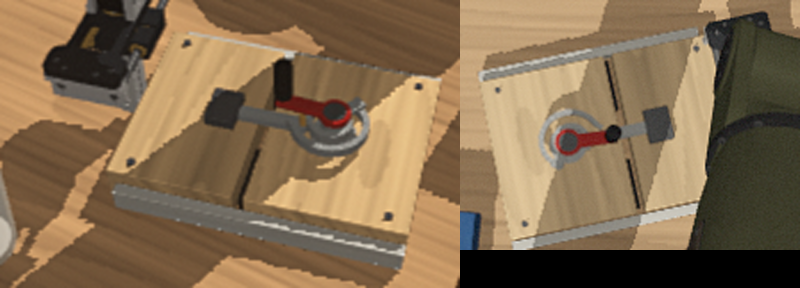

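The composite shows the panel seated: the pin is in the cam mouth, a narrow even seam remains, and there was a firm stop at about 28 N. Now I'll retreat, rise and go above the knob.

```bash
python3 -m pendant '[[[0.12,-0.49,0],0],[[0.23,-0.97,0],0],[[0.23,-0.97,0],0],[[0.12,-0.49,0],0],[[0,0,3.3],0],[[0,0,3.3],0],[[0,0,3.3],0],[[0,0,3.3],0],[[0,0,3.3],0],[[-0.74,2.94,0],0],[[-0.74,2.94,0],0],[[-0.74,2.94,0],0],[[-0.74,2.94,0],0],[[-0.74,2.94,0],0],[[-0.74,2.94,0],0],[[0,0,0],0],[[0,0,0],0]]' 0.55 15
python3 - <<'E'
from h import *
o=ctrl.get_obs(); P=o['ee_pos']; print(P)
s=grab('scene','s5'); t=grab('top','t5'); w=grab('wrist','w5')
print('tcp scene',proj(s,P),'wrist',proj(w,P), 'knob in wrist',proj(w,[.5133,.041,.112]),'hub',proj(w,[.5071,.0907,.068]))
p=proj(s,P).astype(int); a=cv2.imread('pics/s5.png')[p[1]-65:p[1]+75,p[0]-70:p[0]+70]; a=cv2.resize(a,(400,400),interpolation=cv2.INTER_CUBIC)
cv2.circle(a,(200,186),4,(255,0,255),1)
c=np.zeros((400,800,3),'uint8'); c[:,:400]=a; b=cv2.imread('pics/w5.png')[60:340,140:420]; c[:,400:]=cv2.resize(b,(400,400)); cv2.imwrite('pics/c5.png',c); print(p)
E
```

```text
time_s: 10.47
ee_pos: [0.5121, 0.045, 0.1495]
eef_rot: [3.141, -0.0, 1.804]
force: [-0.1, -0.2, -0.4]
grip_width: 0.0517
grip_force: 0.0
[0.51211486 0.04496416 0.14952731]
tcp scene [274.80267009 164.60999054] wrist [277.26696896 235.77851055] knob in wrist [277.59727882 222.86638902] hub [284.42356712 144.49912596]
[274 164]
```

View pics/c5.png

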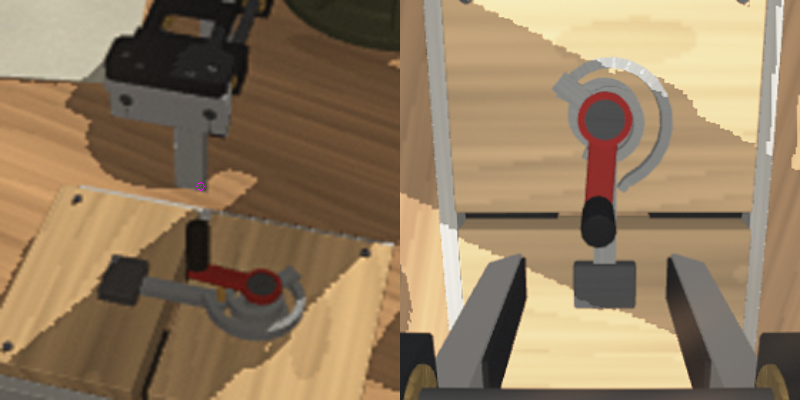

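In the left (scene) view the open finger ends at (190,188), again about 25 mm above the reported TCP. In the wrist view on the right, the knob top is at (598,230), matching its predicted spot to 2 px, and the hub at (604,120) also matches. So I'll descend to a reported z of 0.053, which is a true tip height of about 78 mm, and close.

```bash
python3 -m pendant '[[[0.1,-0.3,-3.0],0],[[0,0,-3.0],0],[[0,0,-2.0],0],[[0,0,-1.0],0],[[0,0,-0.6],0],[[0,0,0],0]]'; python3 -m pendant '[[[0,0,0],0],[[0,0,0],0],[[0,0,0],0],[[0,0,0],0],[[0,0,0],0],[[0,0,0],0]]' 0 15
```

```text
time_s: 11.12
ee_pos: [0.5132, 0.0405, 0.0529]
eef_rot: [-3.141, -0.0, 1.801]
force: [-0.3, 0.8, -0.1]
grip_width: 0.0519
grip_force: 0.0
time_s: 11.62
ee_pos: [0.5135, 0.0411, 0.0537]
eef_rot: [3.141, 0.0, 1.802]
force: [0.4, -0.8, 3.2]
grip_width: 0.0179
grip_force: 15.0
```

```bash
cat > arc.py <<'E'
import numpy as np,sys
def arc(th0,th1,n,c=(.5075,.0907),r=.05,p0=None):
    a=.234-np.linspace(th0,th1,n+1); P=np.array(c)+r*np.c_[np.sin(a),-np.cos(a)]
    if p0 is not None: P[0]=p0
    print('['+','.join('[[%.2f,%.2f,0],0]'%tuple(d) for d in np.diff(P,axis=0)*100)+']')
E
cat > st.py <<'E'
from h import *
o=ctrl.get_obs(); p=o['ee_pos']; f=o['force']; c=np.array([.5075,.0907])
d=p[:2]-c; r=np.linalg.norm(d); u=d/r; t=np.array([u[1],-u[0]])  # clockwise tangent
print('th %.3f r %.4f | resist %.1f outward %.1f fz %.1f | t %.1f grip %.1f w %.4f'%(.234-np.arctan2(d[0],-d[1]),r,-f[:2]@t,f[:2]@u,f[2],o['time_s'],o['grip_force'],o['grip_width']))
E
python3 st.py; python3 -c "
from arc import arc
arc(.118,.918,8); arc(.918,1.918,10)"
```

```text
th 0.114 r 0.0500 | resist 0.3 outward 0.8 fz 3.2 | t 11.6 grip 15.0 w 0.0179
[[[-0.50,-0.03,0],0],[[-0.50,0.02,0],0],[[-0.50,0.07,0],0],[[-0.49,0.12,0],0],[[-0.47,0.16,0],0],[[-0.45,0.21,0],0],[[-0.43,0.25,0],0],[[-0.40,0.30,0],0]]
[[[-0.37,0.33,0],0],[[-0.34,0.37,0],0],[[-0.30,0.40,0],0],[[-0.26,0.43,0],0],[[-0.21,0.45,0],0],[[-0.17,0.47,0],0],[[-0.12,0.49,0],0],[[-0.07,0.50,0],0],[[-0.02,0.50,0],0],[[0.03,0.50,0],0]]
```

```bash
python3 -m pendant '[[[-0.25,-0.02,0],0],[[-0.25,-0.01,0],0],[[-0.25,0.01,0],0],[[-0.25,0.01,0],0]]' >/dev/null; python3 st.py; python3 -m pendant '[[[-0.25,0.03,0],0],[[-0.25,0.04,0],0],[[-0.25,0.06,0],0],[[-0.24,0.06,0],0]]'>/dev/null; python3 st.py; python3 -m pendant '[[[-0.24,0.08,0],0],[[-0.23,0.08,0],0],[[-0.23,0.10,0],0],[[-0.22,0.11,0],0]]'>/dev/null; python3 st.py
```

```text
th 0.318 r 0.0501 | resist 2.1 outward 2.3 fz 4.8 | t 11.9 grip 15.0 w 0.0179
th 0.522 r 0.0503 | resist 3.1 outward 5.1 fz 6.5 | t 12.3 grip 15.0 w 0.0178
th 0.722 r 0.0506 | resist 2.8 outward 6.9 fz 8.4 | t 12.6 grip 15.0 w 0.0180
```

```bash
python3 -m pendant '[[[-0.04,-0.07,0.06],0],[[0,0,0],0]]' >/dev/null; python3 st.py; python3 -m pendant '[[[-0.22,0.13,0],0],[[-0.22,0.13,0],0],[[-0.20,0.15,0],0],[[-0.20,0.15,0],0]]'>/dev/null; python3 st.py
```

```text
th 0.732 r 0.0507 | resist -0.3 outward -1.1 fz 0.9 | t 12.8 grip 15.0 w 0.0177
th 0.929 r 0.0509 | resist 1.9 outward -0.4 fz -2.2 | t 13.1 grip 15.0 w 0.0181
```

```bash
python3 -m pendant '[[[-0.19,0.17,0],0],[[-0.18,0.18,0],0],[[-0.17,0.19,0],0],[[-0.16,0.19,0],0]]' >/dev/null; python3 st.py; python3 -m pendant '[[[-0.16,0.2,0],0],[[-0.14,0.2,0],0],[[-0.13,0.21,0],0],[[-0.12,0.22,0],0]]'>/dev/null; python3 st.py;  python3 -m pendant '[[[-0.11,0.22,0],0],[[-0.10,0.23,0],0],[[-0.09,0.23,0],0],[[-0.08,0.24,0],0]]'>/dev/null; python3 st.py
```

```text
th 1.127 r 0.0510 | resist 2.5 outward 3.5 fz -0.6 | t 13.4 grip 15.0 w 0.0177
th 1.324 r 0.0511 | resist 2.9 outward 4.1 fz -0.1 | t 13.8 grip 15.0 w 0.0176
th 1.521 r 0.0512 | resist 3.2 outward 4.1 fz 0.4 | t 14.1 grip 15.0 w 0.0176
```

```bash
sed -i 's/c=np.array(\[.5075,.0907\])/c=np.array([.5062,.0902])/' st.py; python3 -m pendant '[[[-0.10,0.22,0],0],[[-0.06,0.24,0],0],[[-0.05,0.24,0],0],[[-0.04,0.25,0],0]]' >/dev/null; python3 st.py; python3 -m pendant '[[[-0.02,0.25,0],0],[[-0.01,0.25,0],0],[[0,0.25,0],0]]'>/dev/null; python3 st.py;  python3 -m pendant '[[[0.02,0.25,0],0],[[0.03,0.25,0],0]]'>/dev/null; python3 st.py
```

```text
th 1.721 r 0.0500 | resist 3.4 outward -0.8 fz -4.6 | t 14.4 grip 15.0 w 0.0178
th 1.871 r 0.0501 | resist 4.2 outward -2.2 fz -5.9 | t 14.7 grip 15.0 w 0.0179
th 1.971 r 0.0501 | resist 4.1 outward -1.5 fz -6.9 | t 14.9 grip 15.0 w 0.0177
```

```bash
python3 -m pendant '[[[0,0,-0.05],0],[[0,0,0],0],[[0,0,0],0],[[0,0,0],0]]' >/dev/null; python3 st.py; python3 -m pendant '[[[0.02,0.12,0],0],[[0.02,0.12,0],0]]'>/dev/null; python3 st.py;  python3 -m pendant '[[[0.02,0.12,0],0],[[0.025,0.12,0],0]]'>/dev/null; python3 st.py; python3 -m pendant '[[[0.03,0.12,0],0],[[0.03,0.12,0],0]]'>/dev/null; python3 st.py
```

```text
th 1.974 r 0.0500 | resist -2.4 outward 0.9 fz 0.8 | t 15.2 grip 15.0 w 0.0178
th 2.011 r 0.0501 | resist 3.5 outward -0.1 fz 5.1 | t 15.4 grip 15.0 w 0.0178
th 2.064 r 0.0501 | resist 2.5 outward 0.6 fz 4.8 | t 15.5 grip 15.0 w 0.0177
th 2.115 r 0.0501 | resist 4.1 outward -0.4 fz 4.8 | t 15.7 grip 15.0 w 0.0177
```

```bash
python3 -m pendant '[[[0.035,0.12,0],0],[[0.04,0.12,0],0]]' >/dev/null; python3 st.py; python3 -m pendant '[[[0.04,0.12,0],0],[[0.045,0.115,0],0]]'>/dev/null; python3 st.py;  python3 -m pendant '[[[0.05,0.115,0],0],[[0.05,0.115,0],0]]'>/dev/null; python3 st.py; python3 -m pendant '[[[0.055,0.11,0],0],[[0.06,0.11,0],0]]'>/dev/null; python3 st.py
```

```text
th 2.165 r 0.0502 | resist 2.6 outward -1.2 fz 4.9 | t 15.9 grip 15.0 w 0.0176
th 2.213 r 0.0502 | resist 3.8 outward -1.8 fz 5.5 | t 16.0 grip 15.0 w 0.0177
th 2.263 r 0.0502 | resist 3.9 outward -1.3 fz 5.1 | t 16.2 grip 15.0 w 0.0177
th 2.313 r 0.0503 | resist 3.5 outward -2.0 fz 4.5 | t 16.4 grip 15.0 w 0.0175
```

```bash
python3 -m pendant '[[[0.08,0.10,0.02],0],[[0.065,0.105,0],0]]' >/dev/null; python3 st.py; python3 -m pendant '[[[0.07,0.105,0],0],[[0.07,0.10,0],0]]'>/dev/null; python3 st.py;  python3 -m pendant '[[[0.075,0.10,0],0],[[0.08,0.095,0],0]]'>/dev/null; python3 st.py; python3 -m pendant '[[[0.08,0.095,0],0],[[0.08,0.095,0],0]]'>/dev/null; python3 st.py
```

```text
th 2.362 r 0.0503 | resist 3.7 outward -2.1 fz 3.8 | t 16.5 grip 15.0 w 0.0174
th 2.410 r 0.0503 | resist 4.8 outward -2.0 fz 5.2 | t 16.7 grip 15.0 w 0.0177
th 2.459 r 0.0503 | resist 3.2 outward -1.9 fz 5.7 | t 16.9 grip 15.0 w 0.0181
th 2.509 r 0.0503 | resist 3.5 outward -0.1 fz 4.6 | t 17.0 grip 15.0 w 0.0175
```

```bash
python3 -m pendant '[[[0.085,0.09,0],0],[[0.085,0.09,0],0]]' >/dev/null; python3 st.py; python3 -m pendant '[[[0.09,0.085,0],0],[[0.09,0.085,0],0]]'>/dev/null; python3 st.py;  python3 -m pendant '[[[0.095,0.08,0],0],[[0.095,0.08,0],0]]'>/dev/null; python3 st.py; python3 -m pendant '[[[0.1,0.075,0],0],[[0.1,0.075,0],0]]'>/dev/null; python3 st.py
```

```text
th 2.559 r 0.0503 | resist 4.0 outward -0.8 fz 6.1 | t 17.2 grip 15.0 w 0.0177
th 2.609 r 0.0503 | resist 3.7 outward 0.4 fz 6.1 | t 17.4 grip 15.0 w 0.0174
th 2.656 r 0.0503 | resist 4.2 outward 0.2 fz 6.9 | t 17.5 grip 15.0 w 0.0175
th 2.705 r 0.0503 | resist 4.3 outward 1.8 fz 8.2 | t 17.7 grip 15.0 w 0.0178
```

```bash
python3 -m pendant '[[[0,0,0.05],0],[[0.05,0.035,0],0]]' >/dev/null; python3 st.py; python3 -m pendant '[[[0.05,0.035,0],0],[[0.05,0.035,0],0]]'>/dev/null; python3 st.py;  python3 -m pendant '[[[0.055,0.035,0],0],[[0.055,0.035,0],0]]'>/dev/null; python3 st.py; python3 -m pendant '[[[0.055,0.035,0],0],[[0.055,0.035,0],0]]'>/dev/null; python3 st.py; python3 -m pendant '[[[0.055,0.03,0],0],[[0.055,0.03,0],0]]'>/dev/null; python3 st.py
```

```text
th 2.713 r 0.0503 | resist 4.4 outward 1.4 fz 1.5 | t 17.9 grip 15.0 w 0.0178
th 2.736 r 0.0502 | resist 3.7 outward 4.5 fz 1.4 | t 18.0 grip 15.0 w 0.0179
th 2.762 r 0.0502 | resist 3.5 outward 3.4 fz 0.8 | t 18.2 grip 15.0 w 0.0179
th 2.790 r 0.0502 | resist 3.8 outward 4.1 fz 0.7 | t 18.4 grip 15.0 w 0.0173
th 2.815 r 0.0502 | resist 3.1 outward 5.0 fz -0.1 | t 18.5 grip 15.0 w 0.0179
```

```bash
python3 -m pendant '[[[0.03,0.065,0],0],[[0.05,0.04,0],0],[[0.05,0.035,0],0]]' >/dev/null; python3 st.py; python3 -m pendant '[[[0.055,0.03,0],0],[[0.055,0.03,0],0]]'>/dev/null; python3 st.py;  python3 -m pendant '[[[0.055,0.03,0],0],[[0.055,0.03,0],0]]'>/dev/null; python3 st.py; python3 -m pendant '[[[0.055,0.03,0],0],[[0.055,0.03,0],0]]'>/dev/null; python3 st.py; python3 -m pendant '[[[0.06,0.025,0],0],[[0.06,0.025,0],0]]'>/dev/null; python3 st.py
```

```text
th 2.853 r 0.0503 | resist 2.9 outward 2.6 fz -2.3 | t 18.8 grip 15.0 w 0.0176
th 2.878 r 0.0503 | resist 3.3 outward 3.0 fz -3.6 | t 18.9 grip 15.0 w 0.0177
th 2.902 r 0.0502 | resist 4.2 outward 2.9 fz -4.3 | t 19.1 grip 15.0 w 0.0175
th 2.927 r 0.0503 | resist 5.2 outward 2.2 fz -3.0 | t 19.3 grip 15.0 w 0.0179
th 2.953 r 0.0503 | resist 4.3 outward 1.8 fz -4.5 | t 19.4 grip 15.0 w 0.0179
```

```bash
python3 -m pendant '[[[0.06,0.02,-0.02],0],[[0.03,0.01,0],0]]' >/dev/null; python3 st.py; python3 -m pendant '[[[0.03,0.01,0],0],[[0.03,0.01,0],0]]'>/dev/null; python3 st.py;  python3 -m pendant '[[[0.03,0.01,0],0],[[0.03,0.01,0],0]]'>/dev/null; python3 st.py; python3 -m pendant '[[[0.03,0.01,0],0],[[0.03,0.01,0],0]]'>/dev/null; python3 st.py; python3 -m pendant '[[[0.03,0.01,0],0],[[0.03,0.01,0],0]]'>/dev/null; python3 st.py
```

```text
th 2.976 r 0.0502 | resist 4.9 outward 4.2 fz -1.3 | t 19.6 grip 15.0 w 0.0174
th 2.987 r 0.0502 | resist 4.3 outward 3.9 fz -2.1 | t 19.8 grip 15.0 w 0.0177
th 2.999 r 0.0502 | resist 4.8 outward 3.9 fz -2.2 | t 19.9 grip 15.0 w 0.0176
th 3.011 r 0.0502 | resist 5.1 outward 4.8 fz -1.1 | t 20.1 grip 15.0 w 0.0175
th 3.023 r 0.0502 | resist 5.9 outward 3.9 fz -1.1 | t 20.3 grip 15.0 w 0.0174
```

```bash
python3 -m pendant '[[[0.01,0.02,0],0],[[0.015,0.005,0],0]]' >/dev/null; python3 st.py; python3 -m pendant '[[[0.015,0.005,0],0]]'>/dev/null; python3 st.py;  python3 -m pendant '[[[0.015,0.005,0],0]]'>/dev/null; python3 st.py; python3 -m pendant '[[[0.015,0.005,0],0]]'>/dev/null; python3 st.py; python3 -m pendant '[[[0.015,0.005,0],0]]'>/dev/null; python3 st.py
```

```text
th 3.029 r 0.0502 | resist 5.7 outward 2.5 fz -1.0 | t 20.4 grip 15.0 w 0.0180
th 3.033 r 0.0502 | resist 6.3 outward 3.0 fz -1.2 | t 20.5 grip 15.0 w 0.0180
th 3.035 r 0.0502 | resist 6.2 outward 3.5 fz -1.1 | t 20.6 grip 15.0 w 0.0179
th 3.038 r 0.0502 | resist 5.2 outward 2.6 fz -1.0 | t 20.7 grip 15.0 w 0.0178
th 3.041 r 0.0502 | resist 6.2 outward 3.1 fz -1.2 | t 20.8 grip 15.0 w 0.0176
```

The crank has come up firm: readings now average about 5.9 N, against about 3.5 N before the seal. I'll stop, relieve the push slightly, let go and rise.

```bash
python3 -m pendant '[[[-0.03,-0.01,0],0],[[0,0,0],0]]' >/dev/null; python3 st.py; python3 -m pendant '[[[0,0,0],0],[[0,0,0],0],[[0,0,0],0],[[0,0,0],0],[[0,0,0],0]]' 0.55; python3 -m pendant '[[[0,0,1.5],0],[[0,0,3],0],[[0,0,3],0],[[0,0,3],0],[[0,0,3],0],[[0,0,3],0],[[-3,0,0],0],[[-3,0,0],0],[[-3,0,0],0],[[0,0,0],0]]'
python3 - <<'E'
from h import *
d=grab('scene','s9'); t=grab('top','t9')
for i in ('t0','t4','t9','s4','s9'):
    h=cv2.cvtColor(cv2.imread(f'pics/{i}.png'),cv2.COLOR_BGR2HSV); m=((h[...,0]<8)|(h[...,0]>172))&(h[...,1]>150)&(h[...,2]>60)
    box=(slice(215,260),slice(255,340)) if i[0]=='t' else (slice(165,230),slice(255,330))
    ys,xs=np.where(m[box]); print(i,len(xs),xs.mean()+box[1].start,ys.mean()+box[0].start)
def gap(tag): # gray profile across the seam, along deck y at deck x=+70mm
    im=load(tag); g=cv2.imread(f'pics/{tag}.png',0); out=[]
    c=np.array([.5062,.0902])+.062*np.array([.233,-.9725])+.03*np.array([.9725,.233])
    for s in np.arange(-.03,.03,.003):
        u=proj(im,[*(c+s*np.array([-.233,.9725])),.036]); out.append(int(g[int(round(u[1])),int(round(u[0]))]))
    print(tag,out)
gap('s4');gap('s9');gap('t9')
cs=np.array([.5062,.0902]); P=cs+.05*np.array([np.sin(.234-3.04),-np.cos(.234-3.04)]); print('knob expected top px',proj(t,[*P,.112]))
E
```

```text
th 3.041 r 0.0502 | resist 3.4 outward 3.3 fz -3.4 | t 20.9 grip 15.0 w 0.0176
time_s: 21.37
ee_pos: [0.4901, 0.1374, 0.0542]
eef_rot: [3.141, 0.0, 1.802]
force: [0.4, -0.1, -0.8]
grip_width: 0.0474
grip_force: 0.0
time_s: 22.2
ee_pos: [0.3966, 0.1375, 0.2194]
eef_rot: [3.141, -0.0, 1.803]
force: [-1.6, 0.8, -0.3]
grip_width: 0.0518
grip_force: 0.0
t0 159 294.15723270440253 237.8930817610063
t4 157 294.3630573248408 238.0
t9 157 276.2929936305733 242.2547770700637
s4 178 286.69662921348316 197.30337078651684
s9 178 303.7134831460674 200.28089887640448
s4 [94, 97, 97, 98, 100, 101, 99, 71, 68, 72, 88, 110, 112, 113, 111, 110, 108, 108, 114, 112]
s9 [82, 83, 86, 90, 89, 90, 94, 93, 92, 64, 65, 104, 107, 106, 103, 101, 100, 100, 104, 105]
t9 [108, 107, 113, 115, 117, 118, 119, 118, 48, 11, 87, 124, 129, 131, 129, 126, 124, 126, 129, 127]
knob expected top px [259.89613182 244.93166532]
```

```bash
python3 -c "
from station import ctrl
print(ctrl.hand_in())"
```

```text
the job is handed in; nothing more can be done
None
```

I slid the loose half in until its pin seated, swung the crank clockwise to about 3.04 rad where it came up firm at about 5.9 N, then released it and handed in; the seating push briefly read about 40 N at the wrist (20 N was given as harmless), and I saw no sign that it did damage.

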